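# Crank the screw clamp down on the heat sink

## Task

Two screw clamps are bolted to the desk and one of them has a finned heat sink lying under its open jaw, ready for drilling. Turn that clamp's crank clockwise until the jaw has come down onto the heat sink and grips it firmly, then let go of the crank. The heat sink stays where it lies and the empty clamp stays as it is.

Things in the scene. Friction and masses are not known exactly. Their poses are not given: they have to be found in the camera images.
- clamp_grip (a point): Centre of the upright black crank knob of the loaded clamp: a cylinder 17 mm wide, 42 mm tall, spinning freely on its pin, 55 mm from the vertical screw axis. Only the knob rises above 15 mm below this point. Turning clockwise seen from above lowers screw, crank and knob 24 mm a turn. It takes about 3 N, then rises steeply when the jaw bears (10 N is firm); the screw stays put when let go.
- clamp_jaw: Moving jaw of the loaded clamp: a round steel pad 32 mm in diameter at the foot of the vertical screw. Origin: centre of its flat underside, on the screw axis, so its x and y are the centre of the knob's circle. It sinks with the crank, without turning, at most 36 mm. The blue C-frame is fixed, 150 x 100 mm at the base, 130 mm high, its column on the side away from the robot.
- heat_sink: Finned aluminium heat sink, 44 x 60 x 30 mm (x, y, z), loose, lying fins down on the clamp's steel anvil under the jaw. Origin: centre of its underside, 22 mm above the desk; its flat top is 30 mm above the origin, 12 to 26 mm below the jaw at the start. It is clamped where it lies.
- spare_grip (a point): Centre of the crank knob of the other clamp, which stands farther from the robot, of the same build but with nothing under its jaw. To be left alone.
Not all that is in view belongs to the job. What is shaped like the heat_sink but orange is not meant.

How it is judged:
By the outcome, as a careful person would: the job done as asked, in the order asked, and still so for the second after the job is handed in, with the robot touching nothing.
It also fails if it takes over 48 s, if anything falls off the work surface, if the arm or the gripper's body presses on something with over 40 N, if the wrist force passes 120 N, or if a joint passes its speed limit or range.

## Robot

A 7-joint arm with a two-finger parallel gripper is mounted at the origin on a cart in front of the work surface, level with it; the furniture and walls round the work are solid. World frame = base frame: x ahead of the robot, y to its left, z up, the work surface at z = 0. Lengths are in m, angles in rad, forces in N, time in s.
With the tool pointing down it reaches from about 0.425 to 0.825 m from the base axis. Payload 3.6 kg.
Tool frame: the origin (TCP) lies on the centre line of the jaws, within the pads' length; the fingertips stand 25 mm ahead of it and the grasp point (between the pads) lies 6 mm ahead of it; z points along the fingers, y is the line along which they close (so a half turn about z gives the same grasp; the last joint's range is limited). The gripper opens to 93 mm and grips with 3 to 60 N. Pads are 15 mm wide; open, the fingers measure 128 mm over their backs; the gripper's body (75 mm by 188 mm) begins 65 mm behind the grasp point.
Start: joints at [1.194, 0.615, -0.013, 1.423, 0.008, 1.103, -0.04], TCP at [0.223, -0.61, 0.244] pointing down, gripper open.
Joint ranges: [-3.12, 3.12], [-0.3, 2.06], [-1.34, 1.32], [0.26, 2.42], [-1.36, 4.5], [0.01, 1.98], [-2.84, 2.84]. Speed limits (rad/s): [2.79, 2.79, 3.14, 3.14, 3.14, 3.14, 3.14].

## Interface

Orientations are given as a rotation vector (axis times angle).
In Python, from plant import bot gives the robot as it stands.
- The arm moves only by the shell command python3 -m crank 'ROWS' [OPENING]. ROWS is JSON, a list of rows, each a list of 4 numbers: the shift along the world's x, y, z normalised to -1 to 1, where 1 is 0.4 m, then the turn about the world's z normalised to -1 to 1, where 1 is 180 degrees. A call has 1 to 20 rows; each row is the pose to reach, as a shift and turn from the pose commanded when the call began, turning the shorter way round; what a row does not reach only later rows make up. A row lasts 1/10 s, in which the tool goes at most 50 mm and 8.59 degrees, less where a joint would pass 70% of its speed; a pose out of reach is approached as far as the arm can. A call with a number of a shift or a turn outside -1 to 1 is refused whole. A call with a gripper value outside its range is refused whole. OPENING is the closure, from -1 (fully open) to 1 (shut), set as the call begins (- or left out, the last holds). The fingers move at their own pace and stop on an object; the grip force is fixed at half the most. Time passes only in rows, so rows that repeat a pose let the fingers close. It gives the time, the measured TCP pose, the force, the opening and the grip force at its end, in the units of the state.
- bot.observe(): the state, without advancing time (a new reading comes with each control period).
- bot.get_image(name): name is "scene" or "side" or "wrist"; returns a dict with "img" (400x640x3 uint8, red, green, blue), "vertical_fov" (degrees; the focal length in pixels is half the picture's height over the tangent of half this angle, whatever the lens; pixels are square), "cx", "cy" (the principal point, pixels), "extrinsics" (4x4, takes a point from world to camera coordinates). Camera axes: x right, y down, z forward; pixel columns grow to the right and rows downward; lengths in m; the calibration is good to about 2 mm. A picture is of the moment at which its call begins. There is no depth.
- bot.close_job(): hands the job in; it is judged then, once.
The state is a dict: "clock": time; "joints": joint angles; "qvel": joint speeds; "joint_efforts": joint torques, N m; "tool_pos": TCP position; "tcp_rot": TCP orientation; "wrist_force": force on the tool from outside, world axes, zero at the start; "moment": the same for the moment, N m; "finger_gap": finger opening in m; "grasp_force": force on a finger pad.
Only numpy, scipy, OpenCV 4.12 (cv2) and the standard library are available. Lean on these libraries where they do the work, as an engineer would, in place of code of your own. Each camera call takes 0.05 s, during which the arm holds its last target. There are 200 camera calls.

## Working session

There is one attempt and no reset: what is moved stays moved. The work goes in short steps, Python scripts to look and compute and a shell command to move; the robot and the scene stay as the last step left them, time stands still between calls to the robot, and variables do not carry over. Pictures are saved under pics/ and viewed, at most 10 in all, crops included, and the job is handed in when it is done.

```bash
mkdir -p pics
python3 - <<'E'
from plant import bot
import cv2,json,numpy as np
o=bot.observe();print({k:np.round(v,3).tolist() for k,v in o.items()})
d={}
for n in("scene","side"):
    r=bot.get_image(n);cv2.imwrite(f"pics/{n}0.png",r["img"][:,:,::-1])
    d[n]=dict(fov=r["vertical_fov"],cx=r["cx"],cy=r["cy"],E=np.array(r["extrinsics"]).tolist())
json.dump(d,open("cal.json","w"));print(d)
E
```

```text
{'clock': 0.0, 'joints': [1.194, 0.616, -0.013, 1.425, 0.008, 1.103, -0.04], 'qvel': [-0.0, 0.001, 0.002, 0.001, -0.001, -0.0, 0.002], 'joint_efforts': [-0.0, -45.892, 0.209, -16.574, -0.061, 0.021, 0.0], 'tool_pos': [0.223, -0.61, 0.243], 'tcp_rot': [-3.091, -0.548, 0.001], 'wrist_force': [-0.398, -0.003, 0.378], 'moment': [-0.032, -0.025, -0.011], 'grasp_force': 0.0, 'finger_gap': 0.093}
{'scene': {'fov': 46.48064680627292, 'cx': 323.9565715886768, 'cy': 206.93156216955046, 'E': [[0.46560044928220035, -0.8849876817357869, -0.00360898935033956, -0.0905593450545577], [-0.616662835665029, -0.32150179687449726, -0.7185844012473658, 0.5568864771083976], [0.6347780468303696, 0.3367987496746196, -0.6954303944176113, 0.5068506020377986], [0.0, 0.0, 0.0, 1.0]]}, 'side': {'fov': 50.88322254619328, 'cx': 321.37586776836713, 'cy': 197.3350590852704, 'E': [[-0.9756163574478066, -0.2194656338554199, -0.002749297494353227, 0.6133861293494748], [-0.13890837285859817, 0.6271071659755438, -0.7664470407874887, 0.06745501580075113], [0.1699328897831446, -0.7473763696682952, -0.6423016230957145, 0.9889807947283927], [0.0, 0.0, 0.0, 1.0]]}}
```

View pics/scene0.png

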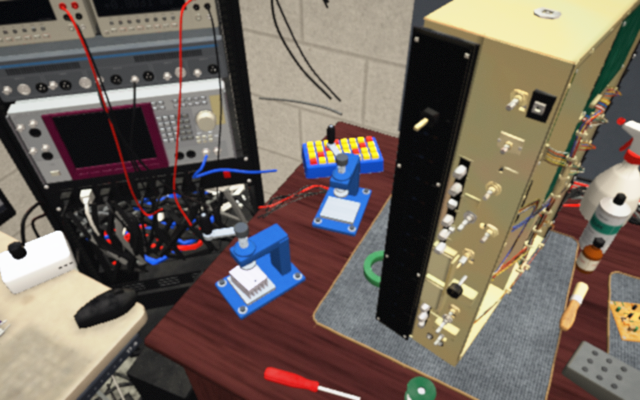

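View pics/side0.png

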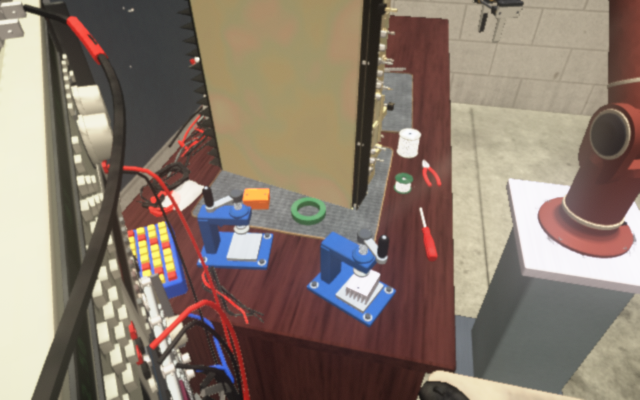

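The loaded clamp's knob is near (241,230) in the scene view and (382,247) in the side view. The empty clamp is behind it, at (331,132) and (208,196). I'll zoom in next.

```bash
cat > h.py <<'E'
import json,numpy as np,cv2
d=json.load(open("cal.json"))
def P(c):
    f=200/np.tan(np.radians(c["fov"])/2);K=np.array([[f,0,c["cx"]],[0,f,c["cy"]],[0,0,1]])
    return K@np.array(c["E"])[:3]
def tri(a,b):
    X=cv2.triangulatePoints(P(d["scene"]),P(d["side"]),np.array(a,float).reshape(2,1),np.array(b,float).reshape(2,1))[:,0]
    return X[:3]/X[3]
def proj(n,X):
    p=P(d[n])@np.append(X,1);return p[:2]/p[2]
E
python3 - <<'E'
from h import *
a=cv2.imread("pics/scene0.png")[205:305,210:310];b=cv2.imread("pics/side0.png")[225:325,305:405]
for im,o,roi in((a,(210,205),(15,40,18,45)),(b,(305,225),(5,40,65,90))):
    m=(im.max(2)<60).astype(np.uint8);k=np.zeros_like(m);y0,y1,x0,x1=roi;k[y0:y1,x0:x1]=m[y0:y1,x0:x1]
    n,l,s,c=cv2.connectedComponentsWithStats(k)
    for i in range(1,n):
        if s[i,4]>15: print(s[i]+[*o,0,0,0],c[i]+o)
cv2.imwrite("pics/z.png",np.hstack([cv2.resize(i,(400,400),interpolation=cv2.INTER_CUBIC) for i in(a,b)]))
print(tri((241,230),(382,247)))
E
```

```text
[228 220  10   7  45] [231.33333333 222.28888889]
[228 236   8   8  31] [230.32258065 238.5483871 ]
[378 238  11  19 148] [382.66216216 247.22297297]
[0.46541878 0.31467046 0.16527587]
```

View pics/z.png

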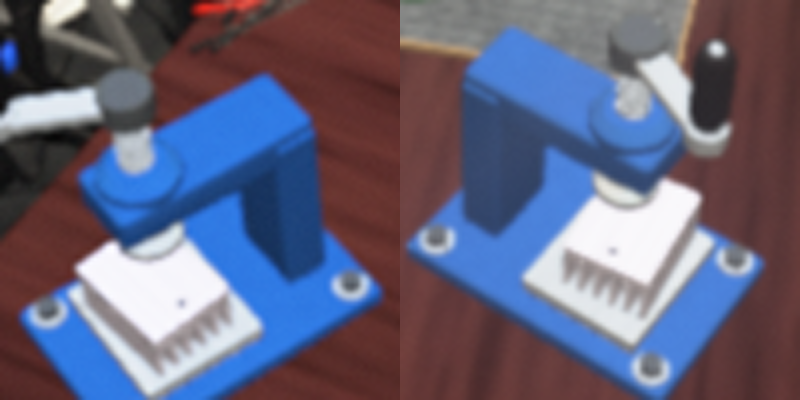

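The dark blob at (241,229) in the scene view is the hub on the screw, not the knob. The knob shows clearly in the side view at (383,247). In the scene view it should be left of the crop, at about x≈205.

Run:
```python
from h import *
im=cv2.imread("pics/scene0.png")[190:265,180:255]
g=cv2.convertScaleAbs(im,alpha=1.6,beta=25)
cv2.imwrite("pics/z2.png",cv2.resize(g,(600,600),interpolation=cv2.INTER_CUBIC))
f=lambda s,t:(tri((210+s[0]/4,205+s[1]/4),(305+(t[0]-400)/4,225+t[1]/4)))
hub=f((126,97),(638,42));print("hub",hub)
print("hubtop",f((126,82),(638,28)))
print("screwbase",f((137,165),(632,105)))
print("jawfoot",f((155,245),(625,192)))
print("hs mark",f((181,303),(612,251)), "hs corners",f((75,268),(563,249)),f((158,335),(641,283)),f((230,291),(701,195)))
# knob: side ray at several heights
p=P(d["side"]);C=-np.linalg.inv(p[:,:3])@p[:,3]
r=np.linalg.inv(p[:,:3])@[383,247,1]
for z in(.14,.15,.16,.17,.18,.19,.2):
    X=C+r*(z-C[2])/r[2];print(np.round(X,3),np.linalg.norm((X-hub)[:2]).round(4),proj("scene",X).round(1))
```

```text
hub [0.48185095 0.31077426 0.16877623]
hubtop [0.4827469  0.31039842 0.17710642]
screwbase [0.4810662  0.30987231 0.12688174]
jawfoot [0.48192739 0.31005678 0.06803733]
hs mark [0.48712491 0.30621353 0.01858674] hs corners [0.48539261 0.3458397  0.04732578] [0.47207393 0.31205772 0.00604307] [0.4661403  0.27651789 0.052198  ]
[0.448 0.304 0.14 ] 0.035 [235.4 255.3]
[0.447 0.313 0.15 ] 0.0345 [229.9 249.5]
[0.447 0.323 0.16 ] 0.0366 [224.3 243.7]
[0.447 0.332 0.17 ] 0.0409 [218.7 237.8]
[0.447 0.342 0.18 ] 0.0468 [213.1 231.9]
[0.447 0.352 0.19 ] 0.0539 [207.4 225.9]
[0.447 0.361 0.2  ] 0.0616 [201.6 219.9]
```

View pics/z2.png

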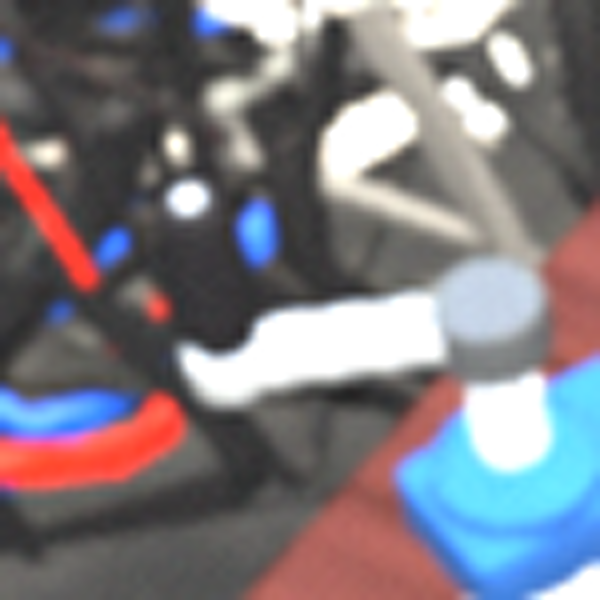

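The knob's bright pin top is at about (203.4,214.8) in the scene view and (384,237) in the side view, with the knob body below it. Next I'll triangulate the knob and check the clearance to the cabinet.

Run:
```python
from h import *
from plant import bot
from scipy.spatial.transform import Rotation as R
print("pin top",tri((203.4,214.8),(384,237)),"knob c",tri((205.2,223),(383,247)))
for z in(0.19,): pass
hub=np.array([.4819,.3104])
def ray(n,u,z):
    p=P(d[n]);M=np.linalg.inv(p[:,:3]);C=-M@p[:,3];r=M@[*u,1];return (C+r*(z-C[2])/r[2]).round(3)
print("cab",ray("scene",(378,316),0),ray("scene",(410,338),0),ray("side",(354,207),0),ray("scene",(445,362),0))
print("rack edge",ray("side",(230,390),0.2),ray("scene",(260,205),0.2),"mouse/bench",ray("scene",(140,320),0),ray("side",(440,390),0))
print("mat",ray("scene",(310,200),0))
o=bot.observe();print(R.from_rotvec(o["tcp_rot"]).as_matrix().round(3))
```

```text
pin top [0.4471183  0.35425767 0.21511607] knob c [0.44717947 0.35579657 0.19449521]
cab [0.538 0.066 0.   ] [ 0.522 -0.002  0.   ] [0.535 0.049 0.   ] [ 0.506 -0.072  0.   ]
rack edge [0.596 0.629 0.2  ] [0.522 0.295 0.2  ] mouse/bench [0.325 0.455 0.   ] [0.323 0.47  0.   ]
mat [0.756 0.333 0.   ]
[[ 0.939  0.344 -0.001]
 [ 0.344 -0.939  0.002]
 [-0.    -0.002 -1.   ]]
```

```bash
python3 -m crank '[[-0.17,0.475,0.1,-0.11],[-0.17,0.475,0.1,-0.11],[-0.17,0.475,0.1,-0.11],[-0.17,0.475,0.1,-0.11],[-0.17,0.475,0.1,-0.11],[0.07,0.625,0.1,-0.11],[0.07,0.625,0.1,-0.11],[0.07,0.625,0.1,-0.11],[0.285,0.82,0.1,-0.11],[0.285,0.82,0.1,-0.11],[0.285,0.82,0.1,-0.11],[0.395,0.975,0.1,-0.11],[0.395,0.975,0.1,-0.11],[0.395,0.975,0.1,-0.11],[0.395,0.975,0.1,-0.11]]' -1
```

```text
clock: 1.6
tool_pos: [0.3816, -0.2206, 0.2833]
tcp_rot: [3.141, 0.01, -0.001]
wrist_force: [-0.0, -1.2, 0.9]
finger_gap: 0.093
grasp_force: 0.0
```

```bash
python3 -m crank '[[0.11,0.265,0,0],[0.11,0.265,0,0],[0.11,0.265,0,0],[0.145,0.55,0,0],[0.145,0.55,0,0],[0.145,0.55,0,0],[0.11,0.835,0,0],[0.11,0.835,0,0],[0.11,0.835,0,0],[0.1,0.975,0,0],[0.1,0.975,0,0],[0.1,0.975,0,0]]'
```

```text
clock: 2.8
tool_pos: [0.4217, 0.1697, 0.2834]
tcp_rot: [3.141, 0.01, -0.0]
wrist_force: [-0.5, -0.2, -0.1]
finger_gap: 0.0928
grasp_force: 0.0
```

```bash
python3 -m crank '[[0.064,0.465,0,0],[0.064,0.465,0,0],[0.064,0.465,0,0],[0.064,0.465,0,0],[0.064,0.465,0,0],[0.064,0.465,0,0]]'
python3 - <<'E'
from plant import bot
from h import *
r=bot.get_image("wrist");cv2.imwrite("pics/w1.png",r["img"][:,:,::-1])
d["wrist"]=dict(fov=r["vertical_fov"],cx=r["cx"],cy=r["cy"],E=np.array(r["extrinsics"]).tolist());json.dump(d,open("cal.json","w"))
for X in((.4472,.3555,.1945),(.4472,.3555,.2155),(.4819,.3104,.177)):print(proj("wrist",X))
E
```

```text
clock: 3.4
tool_pos: [0.4484, 0.3533, 0.2827]
tcp_rot: [3.139, 0.004, -0.001]
wrist_force: [0.6, -1.2, -0.4]
finger_gap: 0.0933
grasp_force: 0.0
[320.55597222 221.48440616]
[320.36492644 232.22353314]
[385.99736164 165.8428434 ]
```

View pics/w1.png

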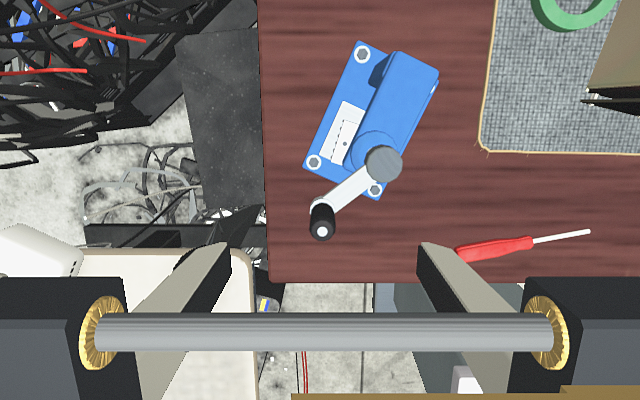

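The knob top is at (322,231), where I predicted (320,232), and the hub is at (384,163), so the estimate is good to about 1–2 mm. I'll go down and grip.

```bash
python3 -m crank '[[0.003,-0.004,-0.06,0],[0.003,-0.004,-0.12,0],[0.003,-0.004,-0.16,0],[0.003,-0.004,-0.19,0],[0.003,-0.004,-0.19,0],[0.003,-0.004,-0.19,0]]'; python3 -m crank '[[0,0,0,0],[0,0,0,0],[0,0,0,0],[0,0,0,0],[0,0,0,0],[0,0,0,0],[0,0,0,0],[0,0,0,0]]' 1
```

```text
clock: 4.05
tool_pos: [0.449, 0.3531, 0.2082]
tcp_rot: [-3.142, -0.006, -0.002]
wrist_force: [0.1, 0.0, 0.3]
finger_gap: 0.0928
grasp_force: 0.0
clock: 4.85
tool_pos: [0.4481, 0.354, 0.2076]
tcp_rot: [3.142, 0.008, -0.0]
wrist_force: [0.6, -0.9, 0.6]
finger_gap: 0.0333
grasp_force: 0.0
```

```bash
python3 -m crank '[[0,0,0,0],[0,0,0,0],[0,0,0,0],[0,0,0,0],[0,0,0,0]]'
cat > arc.py <<'E'
import sys,numpy as np
p0,st,n=map(float,sys.argv[1:4]);r=.055/.4
for i in range(1,int(n)+1):
    p=np.radians(p0-st*i);q=np.radians(p0);print([round(r*(np.cos(p)-np.cos(q)),3),round(r*(np.sin(p)-np.sin(q)),3),round(-.06*st*i/360,4),0],p0-st*i)
E
python3 arc.py 130 10 12
```

```text
clock: 5.35
tool_pos: [0.4482, 0.3543, 0.2076]
tcp_rot: [-3.141, -0.008, -0.0]
wrist_force: [0.3, 1.7, -1.3]
finger_gap: 0.0162
grasp_force: 30.0
[np.float64(0.02), np.float64(0.014), -0.0017, 0] 120.0
[np.float64(0.041), np.float64(0.024), -0.0033, 0] 110.0
[np.float64(0.065), np.float64(0.03), -0.005, 0] 100.0
[np.float64(0.088), np.float64(0.032), -0.0067, 0] 90.0
[np.float64(0.112), np.float64(0.03), -0.0083, 0] 80.0
[np.float64(0.135), np.float64(0.024), -0.01, 0] 70.0
[np.float64(0.157), np.float64(0.014), -0.0117, 0] 60.0
[np.float64(0.177), np.float64(0.0), -0.0133, 0] 50.0
[np.float64(0.194), np.float64(-0.017), -0.015, 0] 40.0
[np.float64(0.207), np.float64(-0.037), -0.0167, 0] 30.0
[np.float64(0.218), np.float64(-0.058), -0.0183, 0] 20.0
[np.float64(0.224), np.float64(-0.081), -0.02, 0] 10.0
```

```bash
python3 -m crank '[[0.02,0.014,-0.0017,0],[0.041,0.024,-0.0033,0],[0.065,0.03,-0.005,0],[0.088,0.032,-0.0067,0],[0.112,0.03,-0.0083,0],[0.135,0.024,-0.01,0],[0.157,0.014,-0.0117,0],[0.177,0,-0.0133,0],[0.194,-0.017,-0.015,0],[0.207,-0.037,-0.0167,0],[0.218,-0.058,-0.0183,0],[0.224,-0.081,-0.02,0],[0.224,-0.081,-0.02,0]]'; python3 arc.py 10 10 19
```

```text
clock: 6.65
tool_pos: [0.5379, 0.3197, 0.1992]
tcp_rot: [3.14, 0.005, -0.002]
wrist_force: [-4.5, -0.5, -0.7]
finger_gap: 0.0166
grasp_force: 30.0
[np.float64(0.002), np.float64(-0.024), -0.0017, 0] 0.0
[np.float64(0.0), np.float64(-0.048), -0.0033, 0] -10.0
[np.float64(-0.006), np.float64(-0.071), -0.005, 0] -20.0
[np.float64(-0.016), np.float64(-0.093), -0.0067, 0] -30.0
[np.float64(-0.03), np.float64(-0.112), -0.0083, 0] -40.0
[np.float64(-0.047), np.float64(-0.129), -0.01, 0] -50.0
[np.float64(-0.067), np.float64(-0.143), -0.0117, 0] -60.0
[np.float64(-0.088), np.float64(-0.153), -0.0133, 0] -70.0
[np.float64(-0.112), np.float64(-0.159), -0.015, 0] -80.0
[np.float64(-0.135), np.float64(-0.161), -0.0167, 0] -90.0
[np.float64(-0.159), np.float64(-0.159), -0.0183, 0] -100.0
[np.float64(-0.182), np.float64(-0.153), -0.02, 0] -110.0
[np.float64(-0.204), np.float64(-0.143), -0.0217, 0] -120.0
[np.float64(-0.224), np.float64(-0.129), -0.0233, 0] -130.0
[np.float64(-0.241), np.float64(-0.112), -0.025, 0] -140.0
[np.float64(-0.254), np.float64(-0.093), -0.0267, 0] -150.0
[np.float64(-0.265), np.float64(-0.071), -0.0283, 0] -160.0
[np.float64(-0.271), np.float64(-0.048), -0.03, 0] -170.0
[np.float64(-0.273), np.float64(-0.024), -0.0317, 0] -180.0
```

```bash
python3 -m crank '[[0.002,-0.024,-0.0017,0],[0,-0.048,-0.0033,0],[-0.006,-0.071,-0.005,0],[-0.016,-0.093,-0.0067,0],[-0.03,-0.112,-0.0083,0],[-0.047,-0.129,-0.01,0],[-0.047,-0.129,-0.01,0]]'; python3 arc.py -50 10 12
```

```text
clock: 7.35
tool_pos: [0.5189, 0.2695, 0.1956]
tcp_rot: [-3.141, -0.008, -0.002]
wrist_force: [-2.5, 4.0, -4.0]
finger_gap: 0.0163
grasp_force: 30.0
[np.float64(-0.02), np.float64(-0.014), -0.0017, 0] -60.0
[np.float64(-0.041), np.float64(-0.024), -0.0033, 0] -70.0
[np.float64(-0.065), np.float64(-0.03), -0.005, 0] -80.0
[np.float64(-0.088), np.float64(-0.032), -0.0067, 0] -90.0
[np.float64(-0.112), np.float64(-0.03), -0.0083, 0] -100.0
[np.float64(-0.135), np.float64(-0.024), -0.01, 0] -110.0
[np.float64(-0.157), np.float64(-0.014), -0.0117, 0] -120.0
[np.float64(-0.177), np.float64(0.0), -0.0133, 0] -130.0
[np.float64(-0.194), np.float64(0.017), -0.015, 0] -140.0
[np.float64(-0.207), np.float64(0.037), -0.0167, 0] -150.0
[np.float64(-0.218), np.float64(0.058), -0.0183, 0] -160.0
[np.float64(-0.224), np.float64(0.081), -0.02, 0] -170.0
```

```bash
python3 -m crank '[[-0.02,-0.014,-0.0017,0],[-0.041,-0.024,-0.0033,0],[-0.065,-0.03,-0.005,0],[-0.065,-0.03,-0.005,0]]'; python3 arc.py -80 10 4
```

```text
clock: 7.75
tool_pos: [0.4929, 0.2573, 0.1938]
tcp_rot: [3.141, 0.009, 0.002]
wrist_force: [-0.1, 3.4, -4.7]
finger_gap: 0.0167
grasp_force: 30.0
[np.float64(-0.024), np.float64(-0.002), -0.0017, 0] -90.0
[np.float64(-0.048), np.float64(0.0), -0.0033, 0] -100.0
[np.float64(-0.071), np.float64(0.006), -0.005, 0] -110.0
[np.float64(-0.093), np.float64(0.016), -0.0067, 0] -120.0
```

```bash
python3 -m crank '[[-0.023,-0.002,-0.0017,0],[-0.047,0,-0.0033,0],[-0.047,0,-0.0033,0]]'
```

```text
clock: 8.05
tool_pos: [0.4732, 0.2574, 0.1925]
tcp_rot: [3.14, 0.01, -0.0]
wrist_force: [1.7, 1.4, -3.5]
finger_gap: 0.0164
grasp_force: 30.0
```

```bash
python3 -m crank '[[-0.023,0.006,-0.0017,0],[-0.045,0.016,-0.0033,0],[-0.045,0.016,-0.0033,0]]'; python3 arc.py -120 10 4
```

```text
clock: 8.35
tool_pos: [0.4544, 0.2644, 0.191]
tcp_rot: [3.14, 0.011, -0.003]
wrist_force: [0.6, -0.3, -1.3]
finger_gap: 0.0167
grasp_force: 30.0
[np.float64(-0.02), np.float64(0.014), -0.0017, 0] -130.0
[np.float64(-0.037), np.float64(0.031), -0.0033, 0] -140.0
[np.float64(-0.05), np.float64(0.05), -0.005, 0] -150.0
[np.float64(-0.06), np.float64(0.072), -0.0067, 0] -160.0
```

```bash
python3 -m crank '[[-0.02,0.014,-0.0017,0],[-0.037,0.031,-0.0033,0],[-0.037,0.031,-0.0033,0]]'; python3 -m crank '[[-0.013,0.019,-0.0017,0],[-0.023,0.041,-0.0033,0]]'; python3 arc.py -160 10 4
```

```text
clock: 8.65
tool_pos: [0.4393, 0.2778, 0.1895]
tcp_rot: [3.141, 0.013, -0.004]
wrist_force: [-0.1, -0.9, 1.0]
finger_gap: 0.0159
grasp_force: 30.0
clock: 8.85
tool_pos: [0.431, 0.2929, 0.1883]
tcp_rot: [3.14, 0.007, -0.003]
wrist_force: [-1.1, -3.6, 1.8]
finger_gap: 0.0171
grasp_force: 30.0
[np.float64(-0.006), np.float64(0.023), -0.0017, 0] -170.0
[np.float64(-0.008), np.float64(0.047), -0.0033, 0] -180.0
[np.float64(-0.006), np.float64(0.071), -0.005, 0] -190.0
[np.float64(-0.0), np.float64(0.094), -0.0067, 0] -200.0
```

```bash
python3 -m crank '[[-0.006,0.023,-0.0017,0],[-0.006,0.023,-0.0017,0]]'; python3 -m crank '[[-0.002,0.024,-0.0017,0],[-0.002,0.024,-0.0017,0]]'
```

```text
clock: 9.05
tool_pos: [0.4282, 0.3049, 0.1874]
tcp_rot: [-3.14, -0.013, 0.002]
wrist_force: [-3.0, -1.5, 2.8]
finger_gap: 0.0164
grasp_force: 30.0
clock: 9.25
tool_pos: [0.428, 0.3138, 0.1869]
tcp_rot: [-3.14, -0.011, 0.002]
wrist_force: [-2.7, -1.0, 2.7]
finger_gap: 0.0166
grasp_force: 30.0
```

```bash
python3 -m crank '[[0.002,0.024,-0.0017,0],[0.002,0.024,-0.0017,0]]'; python3 -m crank '[[0.006,0.023,-0.0017,0],[0.006,0.023,-0.0017,0]]';  python3 arc.py -200 10 5
python3 - <<'E'
from plant import bot
from h import *
b=bot.get_image("side")["img"][225:325,305:405,::-1]
a=bot.get_image("scene")["img"][205:305,210:310,::-1]
cv2.imwrite("pics/z3.png",np.hstack([cv2.resize(i,(400,400),interpolation=cv2.INTER_CUBIC) for i in(a,b)]))
E
```

```text
clock: 9.45
tool_pos: [0.4291, 0.323, 0.1862]
tcp_rot: [-3.14, -0.01, 0.001]
wrist_force: [-3.1, 0.0, 2.9]
finger_gap: 0.0164
grasp_force: 30.0
clock: 9.65
tool_pos: [0.4319, 0.3321, 0.1856]
tcp_rot: [-3.14, -0.01, 0.001]
wrist_force: [-3.1, 0.7, 3.1]
finger_gap: 0.0165
grasp_force: 30.0
[np.float64(0.01), np.float64(0.022), -0.0017, 0] -210.0
[np.float64(0.024), np.float64(0.041), -0.0033, 0] -220.0
[np.float64(0.041), np.float64(0.058), -0.005, 0] -230.0
[np.float64(0.06), np.float64(0.072), -0.0067, 0] -240.0
[np.float64(0.082), np.float64(0.082), -0.0083, 0] -250.0
```

View pics/z3.png

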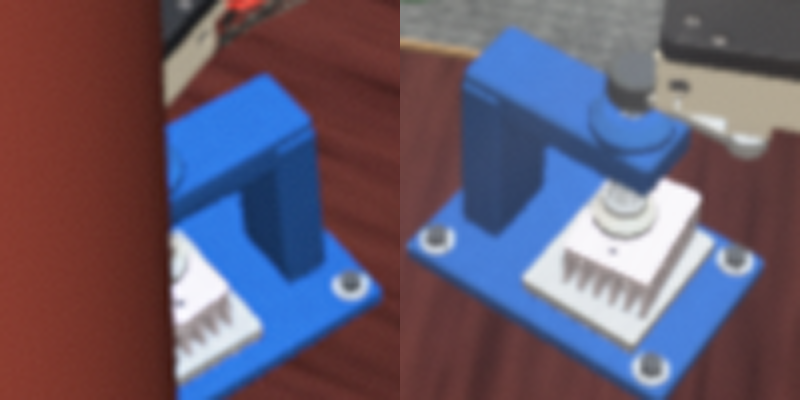

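The jaw in the side view is now just above the heat sink, or about touching it, at crop (625,215). The heat sink has not moved, so I'll carry on in small steps.

```bash
python3 -m crank '[[0.01,0.022,-0.0017,0],[0.01,0.022,-0.0017,0]]'; python3 -m crank '[[0.014,0.019,-0.0017,0],[0.014,0.019,-0.0017,0]]'
```

```text
clock: 9.95
tool_pos: [0.4363, 0.3405, 0.1849]
tcp_rot: [-3.14, -0.009, -0.0]
wrist_force: [-3.5, 0.6, 2.7]
finger_gap: 0.0164
grasp_force: 30.0
clock: 10.15
tool_pos: [0.4422, 0.3483, 0.1843]
tcp_rot: [-3.14, -0.009, -0.001]
wrist_force: [-3.0, 1.6, 2.1]
finger_gap: 0.0164
grasp_force: 30.0
```

```bash
python3 -m crank '[[0.017,0.017,-0.0017,0],[0.017,0.017,-0.0017,0]]'; python3 -m crank '[[0.02,0.014,-0.0017,0],[0.02,0.014,-0.0017,0]]'
```

```text
clock: 10.35
tool_pos: [0.4494, 0.355, 0.1836]
tcp_rot: [-3.14, -0.008, -0.002]
wrist_force: [-2.4, 0.7, 2.1]
finger_gap: 0.0167
grasp_force: 30.0
clock: 10.55
tool_pos: [0.4563, 0.3598, 0.1832]
tcp_rot: [3.141, 0.008, -0.002]
wrist_force: [-4.6, -0.3, 5.3]
finger_gap: 0.0165
grasp_force: 30.0
```

```bash
python3 -m crank '[[0.022,0.01,-0.0012,0],[0.022,0.01,-0.0012,0]]'
```

```text
clock: 10.75
tool_pos: [0.4628, 0.3631, 0.1828]
tcp_rot: [3.138, 0.009, -0.01]
wrist_force: [-9.1, -3.0, 9.3]
finger_gap: 0.0168
grasp_force: 30.0
```

```bash
python3 -m crank '[[0.018,0.005,0,0],[0.018,0.005,0,0],[0.018,0.005,0,0]]'
```

```text
clock: 11.05
tool_pos: [0.4673, 0.3648, 0.1827]
tcp_rot: [3.137, 0.011, -0.016]
wrist_force: [-11.8, -2.9, 11.3]
finger_gap: 0.0164
grasp_force: 30.0
```

```bash
python3 -m crank '[[0.016,0.001,0.003,0],[0.016,0.001,0.003,0],[0.016,0.001,0.003,0]]'
```

```text
clock: 11.35
tool_pos: [0.4708, 0.3655, 0.1827]
tcp_rot: [3.136, 0.013, -0.025]
wrist_force: [-15.3, -3.2, 9.0]
finger_gap: 0.0164
grasp_force: 30.0
```

```bash
python3 -m crank '[[0,0,0.005,0],[0,0,0.005,0],[0,0,0.005,0],[0,0,0.005,0],[0,0,0.005,0],[0,0,0.005,0],[0,0,0.06,0],[0,0,0.14,0],[0,0,0.22,0],[0,0,0.3,0],[0,0,0.3,0],[0,0,0.3,0]]' -1
python3 - <<'E'
from plant import bot
from h import *
r=bot.get_image("wrist")["img"][:,:,::-1]
b=bot.get_image("side")["img"][225:325,305:405,::-1]
cv2.imwrite("pics/z4.png",np.hstack([r[:,160:560],cv2.resize(b,(400,400),interpolation=cv2.INTER_CUBIC)]))
E
```

```text
clock: 12.55
tool_pos: [0.4791, 0.3661, 0.3041]
tcp_rot: [-3.141, -0.008, -0.002]
wrist_force: [-0.6, 0.0, -0.5]
finger_gap: 0.0927
grasp_force: 0.0
```

View pics/z4.png

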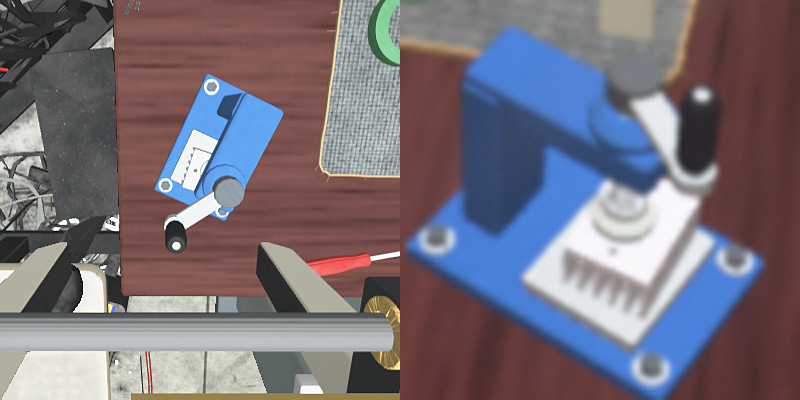

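The knob is at about (336,243) in the wrist view and crop (700,130) in the side view. The jaw looks seated on the heat sink. I'll compute the knob's actual angle to check whether it slipped.

Run:
```python
from plant import bot
from h import *
r=bot.get_image("wrist");d["wrist"]=dict(fov=r["vertical_fov"],cx=r["cx"],cy=r["cy"],E=np.array(r["extrinsics"]).tolist())
p=P(d["wrist"]);M=np.linalg.inv(p[:,:3]);C=-M@p[:,3]
def ray(u,z):
    q=M@[*u,1];return (C+q*(z-C[2])/q[2]).round(4)
k=ray((336.5,245),.2155-.0245);h=ray((389,190),.177-.0245);print(k,h,np.degrees(np.arctan2(*(k-h)[1::-1])),np.linalg.norm((k-h)[:2]))
def tri2(a,b):
    X=cv2.triangulatePoints(p,P(d["side"]),np.array(a,float).reshape(2,1),np.array(b,float).reshape(2,1))[:,0];return X[:3]/X[3]
print(tri2((336.5,245),(305+303/4,225+95/4)),bot.observe()["tool_pos"])
```

```text
[0.451  0.3557 0.191 ] [0.4845 0.3113 0.1525] 127.03471784424566 0.05562023013256955
[0.4501096  0.35558473 0.18909159] [0.47847575 0.36534942 0.30195475]
```

The knob now sits at about 127° (−233°), but the gripper ended at about −257°. Either it slipped or the crank sprang back. I'll regrip at the knob and watch how the force builds.

```bash
python3 -m crank '[[-0.07,-0.024,-0.05,0],[-0.07,-0.024,-0.13,0],[-0.07,-0.024,-0.2,0],[-0.07,-0.024,-0.26,0],[-0.07,-0.024,-0.298,0],[-0.07,-0.024,-0.298,0],[-0.07,-0.024,-0.298,0]]' -1; python3 -m crank '[[0,0,0,0],[0,0,0,0],[0,0,0,0],[0,0,0,0],[0,0,0,0],[0,0,0,0],[0,0,0,0],[0,0,0,0],[0,0,0,0],[0,0,0,0],[0,0,0,0],[0,0,0,0],[0,0,0,0]]' 1
python3 - <<'E'
from plant import bot
from h import *
r=bot.get_image("wrist")["img"][:,:,::-1]
b=bot.get_image("side")["img"][225:325,305:405,::-1]
cv2.imwrite("pics/z5.png",np.hstack([r[:,160:560],cv2.resize(b,(400,400),interpolation=cv2.INTER_CUBIC)]))
E
```

```text
clock: 13.4
tool_pos: [0.4508, 0.3563, 0.1839]
tcp_rot: [3.141, 0.008, -0.002]
wrist_force: [0.9, -0.2, 0.3]
finger_gap: 0.0931
grasp_force: 0.0
clock: 14.7
tool_pos: [0.451, 0.3568, 0.1845]
tcp_rot: [-3.141, -0.009, -0.0]
wrist_force: [-0.2, 1.4, -1.1]
finger_gap: 0.0164
grasp_force: 30.0
```

```bash
python3 -m crank '[[0.01,0.007,-0.0008,0],[0.01,0.007,-0.0008,0],[0.01,0.007,-0.0008,0]]'; python3 -m crank '[[0.01,0.006,-0.0008,0],[0.01,0.006,-0.0008,0],[0.01,0.006,-0.0008,0]]';  python3 -m crank '[[0.01,0.006,-0.0008,0],[0.01,0.006,-0.0008,0],[0.01,0.006,-0.0008,0]]'
```

```text
clock: 15.1
tool_pos: [0.4536, 0.3587, 0.1842]
tcp_rot: [3.14, 0.009, -0.004]
wrist_force: [-5.5, -1.4, 4.8]
finger_gap: 0.0166
grasp_force: 30.0
clock: 15.4
tool_pos: [0.457, 0.3608, 0.184]
tcp_rot: [3.139, 0.009, -0.006]
wrist_force: [-5.5, -2.7, 6.3]
finger_gap: 0.0166
grasp_force: 30.0
clock: 15.7
tool_pos: [0.46, 0.3625, 0.1838]
tcp_rot: [3.137, 0.009, -0.009]
wrist_force: [-8.7, -3.8, 8.7]
finger_gap: 0.0163
grasp_force: 30.0
```

Run:
```python
from plant import bot
from h import *
r=bot.get_image("wrist")["img"][:,:,::-1]
b=bot.get_image("side")["img"][225:325,305:405,::-1]
n=np.hstack([r[:,160:560],cv2.resize(b,(400,400),interpolation=cv2.INTER_CUBIC)])
cv2.imwrite("pics/z6.png",n)
o=cv2.imread("pics/z5.png")
cv2.imwrite("pics/z7.png",cv2.resize(np.vstack([o[:300],n[:300]]),(800,600)))
```

```text
(no output)
```

View pics/z7.png

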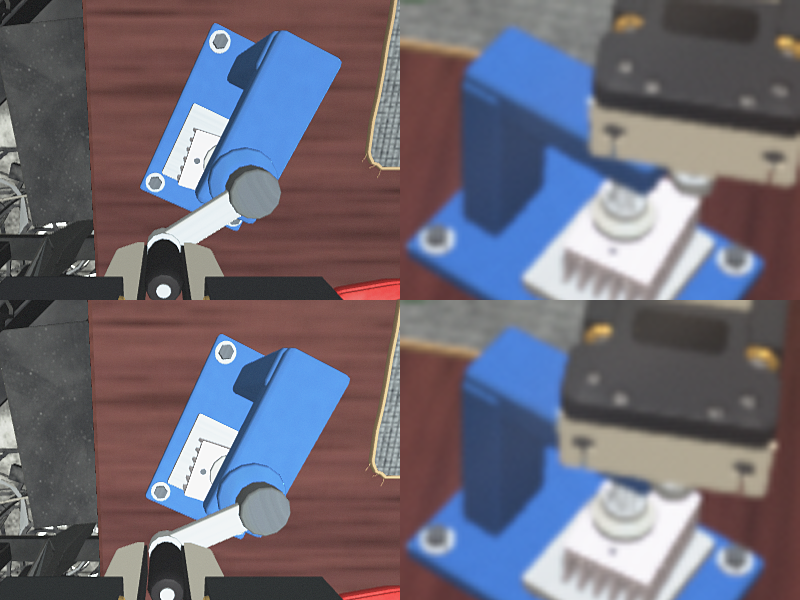

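The knob is still held in the pads and the crank turns with them. So it was my small lift during the opening that backed the screw off. I'll tighten again and open without any z motion.

```bash
python3 -m crank '[[0.018,0.006,0,0],[0.018,0.006,0,0],[0.018,0.006,0,0]]'; python3 -m crank '[[0.018,0.003,0,0],[0.018,0.003,0,0],[0.018,0.003,0,0]]'
```

```text
clock: 16.1
tool_pos: [0.4653, 0.3647, 0.1836]
tcp_rot: [3.135, 0.01, -0.015]
wrist_force: [-11.3, -5.0, 10.1]
finger_gap: 0.0168
grasp_force: 30.0
clock: 16.4
tool_pos: [0.4701, 0.3662, 0.1834]
tcp_rot: [3.134, 0.012, -0.022]
wrist_force: [-14.7, -5.5, 11.7]
finger_gap: 0.0164
grasp_force: 30.0
```

```bash
python3 -m crank '[[0.014,0.001,0,0],[0.014,0.001,0,0],[0.014,0.001,0,0]]'; python3 -m crank '[[0,0,0,0],[0,0,0,0],[0,0,0,0],[0,0,0,0],[0,0,0,0],[0,0,0,0],[0,0,0,0]]' -1
python3 -m crank '[[0,0,0.06,0],[0,0,0.14,0],[0,0,0.22,0],[0,0,0.3,0],[0,0,0.3,0],[0,0,0.3,0]]' -1
cat > k.py <<'E'
from plant import bot
from h import *
im=bot.get_image("side")["img"][:,:,::-1]
m=np.zeros((400,640),np.uint8);m[235:280,372:405]=(im[235:280,372:405].max(2)<50)
n,l,s,c=cv2.connectedComponentsWithStats(m);i=1+s[1:,4].argmax();print(s[i],c[i])
cv2.imwrite("pics/z8.png",cv2.resize(im[225:325,305:405],(500,500),interpolation=cv2.INTER_CUBIC))
for a in(-230,-240,-250,-260):
    t=np.radians(a);print(a,proj("side",(.4835+.055*np.cos(t),.312+.055*np.sin(t),.1945-.024*(130-a)/360)))
E
python3 k.py
```

```text
clock: 16.7
tool_pos: [0.4736, 0.3669, 0.1833]
tcp_rot: [3.134, 0.014, -0.028]
wrist_force: [-17.1, -5.1, 14.1]
finger_gap: 0.0164
grasp_force: 30.0
clock: 17.4
tool_pos: [0.4831, 0.3681, 0.1835]
tcp_rot: [-3.141, -0.008, -0.0]
wrist_force: [0.6, 0.1, -0.2]
finger_gap: 0.0677
grasp_force: 0.0
clock: 18.0
tool_pos: [0.483, 0.3681, 0.3039]
tcp_rot: [-3.141, -0.008, -0.002]
wrist_force: [0.2, 0.2, -1.0]
finger_gap: 0.0927
grasp_force: 0.0
[375 251   9  16 109] [379.00917431 258.74311927]
-230 [380.99078455 256.11349189]
-240 [375.78056359 258.06512551]
-250 [370.14292834 259.29253266]
-260 [364.2769474  259.75654944]
```

View pics/z8.png

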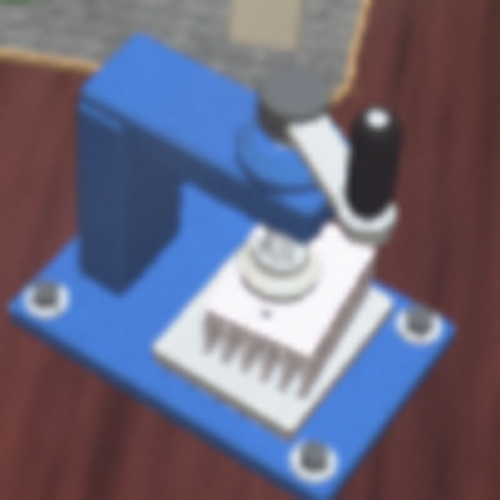

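```bash
python3 -c "
from plant import bot
print(bot.close_job())"
```

```text
the job is handed in; nothing more can be done
None
```

I turned the loaded clamp's crank clockwise about one turn until the jaw seated on the heat sink, pushed it to about 18 N at the knob, let go with the arm clear and handed the job in; the crank sprang back roughly 20° on release, so the grip now held is probably less than that peak, while the heat sink did not move and I did not touch the other clamp.

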